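# Set the stabilizer leg of a screen printer

## Robot

A 6-joint arm with a two-finger parallel gripper is mounted at the origin on the work surface. World frame = base frame: x ahead of the robot, y to its left, z up, the work surface at z = 0. Lengths are in m, angles in rad, forces in N, time in s.
With the tool pointing down it reaches from about 0.275 to 0.85 m from the base axis. Payload 19 kg.
Tool frame: the origin (TCP) lies at the very end of the fingers, on their centre line; the grasp point (between the pads) lies 19 mm behind it; x points along the fingers, z is the direction in which the jaws open and shut, and the axes are right-handed (so a half turn about x gives the same grasp; the last joint's range is limited). The gripper opens to 85 mm and grips with 20 to 120 N. Pads are 22 mm wide; open, the fingers measure 114 mm over their backs; the gripper's body (76 mm by 85 mm) begins 54 mm behind the grasp point. The pads swing forward as they close: fully open they stand 13 mm farther back than shut.
Start: joints at [1.086, 0.15, 1.437, -0, 1.554, -0.134], TCP at [0.198, 0.54, 0.231] pointing down, gripper open.
Joint ranges: [-2.8, 2.8], [-0.68, 2.1], [0.12, 2.68], [-1.39, 4.53], [0.16, 2.79], [-2.81, 2.81]. Speed limits (rad/s): [1.89, 1.89, 2.22, 3.01, 3.01, 3.01].

## Interface

Orientations are given as [roll, pitch, yaw] about the fixed x, y, z axes, in that order (R = Rz(yaw) Ry(pitch) Rx(roll)).
In Python, from plant import r, snapshot, get_calibration, ticket, recognise, silhouettes, spot_point gives the robot as it stands.
- The arm moves only by the tool servo_tool, never from a script. Its argument "rows" is a list of rows, each a list of 5 numbers: the closure, from 0 (fully open) to 1 (shut), then the shift along the tool's x, y, z in units of 30 mm (1.0 is 30 mm), then the turn about the tool's x in units of 5 degrees (1.0 is 5 degrees). A call has 1 to 10 rows; each row is the pose to reach, as a shift and turn from the pose commanded when the call began, along the tool's axes at that moment; what a row does not reach only later rows make up. A row lasts 1/8 s, in which the tool goes at most 62.5 mm and 10.7 degrees, less where a joint would pass 70% of its speed; a pose out of reach is approached as far as the arm can. A call with a gripper value outside its range is refused whole. The fingers move at their own pace and stop on an object; "squeeze" is the grip in N (left out, the last holds). Time passes only in rows, so rows that repeat a pose let the fingers close. It gives the time, the measured TCP pose, the force and the opening at its end, in the units of the state.
- r.get_state(): the state, without advancing time (a new reading comes with each control period).
- snapshot(name): name is "side" or "top"; returns (picture, depth): 420x560x3 uint8, red, green, blue; 420x560 float32, m along the optical axis (not along the pixel's ray), 0 where there is no reading.
- get_calibration(name): a dict with "vertical_fov" (degrees; the focal length in pixels is half the picture's height over the tangent of half this angle, whatever the lens; pixels are square), "cx", "cy" (the principal point, pixels), "xyz" and "orientation" of the camera in the world. Camera axes: x right, y down, z forward; pixel columns grow to the right and rows downward; lengths in m; the calibration is good to about 2 mm. A picture is of the moment at which its call begins. get_calibration takes no time and is no camera call.
- ticket.job_done(): hands the job in, once; it reports no verdict.
Trained networks look in the newest picture that a camera, given by its name, has taken for a name from the list of things; names that differ only in an ending like _2 or _b are one class to them, and where a whole thing is asked for, a point or a joint stands for the part that bears it (a point fixed in the world has none). Each returns a list of dicts, best first, with "score" (0 to 1); they miss things now and then, are a little off and sometimes report something else, mostly with a low value. They report only what shows in the picture. A call takes as long as a camera call. They do not tell look-alikes from the thing itself.
- recognise(name, camera): "location" ([column, row] in pixels, amid what is visible of it).
- silhouettes(name, camera): "mask" (420x560 bool, what is visible of it) and "location" ([column, row] in pixels, amid what is visible of it).
- spot_point(name, camera): "location" ([column, row] in pixels: a listed point, or the origin of a listed thing).
The state is a dict: "t": time; "q": joint angles; "qvel": joint speeds; "joint_torque": joint torques, N m; "ee_pos": TCP position; "ee_rot": TCP orientation; "wrist_force": force on the tool from outside, world axes, zero at the start; "wrist_torque": the same for the moment, N m; "grip_width": opening from 0.0 (shut) to 1.0 (fully open).
Only numpy, scipy, OpenCV 4.12 (cv2) and the standard library are available. Lean on these libraries where they do the work, as an engineer would, in place of code of your own. Each camera call takes 0.05 s, during which the arm holds its last target.

## Task

Slide the flat aluminium bearing block under the foot of the printer's stabilizer leg, centred below it, and let go of it. Then crank the leg down (clockwise from above) until the foot stands firmly on the block: stop when the handle takes about 5 N more push than it took running free, not much less and not much more. Leave the other things on the table alone and let go of the crank.

Things in the scene. Friction and masses are not known exactly. Their poses are not given: they have to be found in the camera images.
- printer: White bench screen printer, fixed. Origin: on the table top straight below the upright axis of its stabilizer leg, which stands in front of it (robot side). +x points from the leg to the printer, z up. White base: from 115 mm off the axis, 580 mm wide, 85 mm high; perforated printing table up to 152 mm high beyond x = 160 mm, black knobs at 130 mm height from x = 112 mm.
- collar (a point): Centre of the dark clamp collar (68 mm diameter, heights 87 to 109 mm) at the end of the outrigger arm that holds the leg. In it a 44 mm column, above it a square grey gearbox 62 mm wide, then the crank; below hangs the round foot, 60 mm diameter. The leg is clamped up to 9 mm higher or lower from set-up to set-up, not measured: crank and foot heights vary by that.
- foot_spot (a point): Point on the table below the leg axis, over which the block belongs (same place as the printer's origin). At the start the gap between the foot and the top of a block there is 12 to 36 mm. The block is needed: the foot cannot usefully reach the bare table, the crank would only meet its end stop.
- crank (a joint): Crank angle q in rad, 0 to 11.25 (end stop), growing clockwise seen from above, which lowers the foot about 24 mm a turn. The handle stands at (50 cos q, -50 sin q) mm from the leg axis in the printer's x, y. Free running takes about 8 N at the handle (steady friction, which also holds the crank where it is left); at a pause that part fades from the push, the foot's load stays.
- crank_axis (a point): Point fixed on the printer, on the leg axis at 182 mm height, about level with the middle of the crank handle: an upright black cylinder, 22 mm diameter, spinning freely on its pin, from 155 to 209 mm high (up to 9 mm more or less); flat crank arm below it at 145 to 153 mm. Once the foot bears, the handle force rises springily by about 4.4 N per rad; 5 N extra is about 65 N on the foot.
- pad_top (a point): Centre of the top face of the bearing block: a loose plain aluminium block 80 x 80 mm, 25 mm high, about 0.5 kg, with a flat strap (26 mm wide, 8 mm high) along its -x to an upright lug. z up, x from the lug to the block.
- pad_lug (a point): Middle of the block's upright lug, 140 mm from the block's centre along its -x, 40 mm high: the place to grasp. The lug is 12 mm thick (along the block's y), 30 mm long (along its x), its top 60 mm high. Slide the block along the table by it rather than lift it.
- pad: The bearing block as a body; origin under the centre of the block, on the table, axes as for pad_top.
- squeegee: Bystander: squeegee, a wooden grip bar 180 mm long (along its y), 30 mm wide, on a blade and a 50 mm wide steel foot, 76 mm high. Origin under its centre. Leave alone.
- jar: Bystander: closed jar 60 mm diameter, 65 mm high, origin under its centre. Leave alone.
- cards: Bystander: stack of blank cards 90 x 60 x 40 mm, origin under its centre. Leave alone.
There are look-alikes about, which are no part of the job. Of the things that look like the pad, the middle-sized one is meant.

How it is judged:
By the outcome, as a careful person would: the job done as asked, in the order asked, and still so for the second after the job is handed in, with the robot touching nothing.
It also fails if it takes over 72 s, if anything falls off the work surface, if the arm or the gripper's body presses on something with over 40 N, if the wrist force passes 120 N, or if a joint passes its speed limit or range.

## Working session

There is one attempt and no reset: what is moved stays moved. The work goes in short steps, Python scripts to look and compute and a tool call to move; the robot and the scene stay as the last step left them, time stands still between calls to the robot, and variables do not carry over. Pictures are saved under pics/ and viewed, and the job is handed in when it is done.

Besides the shell and the picture viewer there is one more tool, called after ">>>" as name([rows], argument=value, ...), one row to a line, values as JSON. servo_tool: Moves the arm, as the interface text tells. Its arguments: {"type":"object","properties":{"rows":{"type":"array","items":{"type":"array","items":{"type":"number"}}},"squeeze":{"type":"number"}},"required":["rows"]}

```bash
ls; mkdir -p pics
python3 - <<'E'
from plant import r, snapshot, get_calibration, ticket, recognise, silhouettes, spot_point
import cv2, json
s=r.get_state();print(s)
for n in("side","top"):
    print(n,get_calibration(n))
    p,d=snapshot(n); cv2.imwrite(f"pics/{n}0.png",p[:,:,::-1])
    import numpy as np; np.save(f"{n}0.npy",d)
print(r.get_state()['t'])
E
```

```text
pics
{'t': 0.0, 'q': array([ 1.08599418e+00,  1.50980925e-01,  1.43799021e+00,  6.40239696e-06,
        1.55381116e+00, -1.33964194e-01]), 'qvel': array([ 0.00040802,  0.00039438,  0.0007175 ,  0.00123011, -0.00014845,
        0.00132461]), 'joint_torque': array([ 2.18145715e-04, -7.13102031e+01, -5.70824468e+01, -4.68145281e-04,
        9.89893771e-03,  6.33722902e-05]), 'ee_pos': array([0.19750541, 0.53976477, 0.23069867]), 'ee_rot': array([ 3.00224762,  1.56960667, -2.06097942]), 'wrist_force': array([ 0.11539873, -0.50563908,  0.6473894 ]), 'wrist_torque': array([ 0.03928096, -0.0552823 ,  0.02682918]), 'grip_width': 0.9983238469434936}
side {'vertical_fov': 56.66858877117057, 'cx': 285.60528456018625, 'cy': 220.6323918071867, 'xyz': array([-0.03713454, -0.70258728,  0.65476902]), 'orientation': array([-2.11884243e+00, -5.08213037e-04, -6.19596828e-01])}
top {'vertical_fov': 53.46185423019071, 'cx': 283.25881750878136, 'cy': 213.03245836074794, 'xyz': array([0.31330498, 0.0168347 , 1.17482996]), 'orientation': array([-3.00401086, -0.03054474, -1.56010076])}
0.1
```

View pics/side0.png

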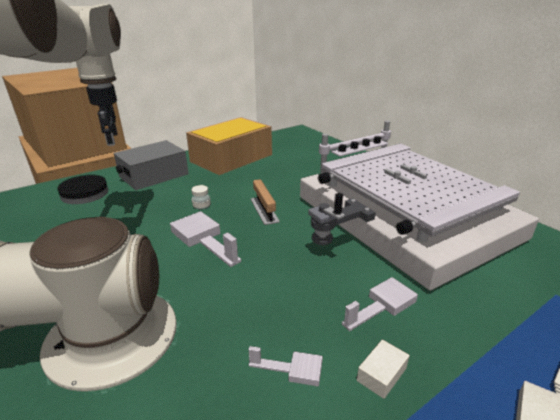

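View pics/top0.png

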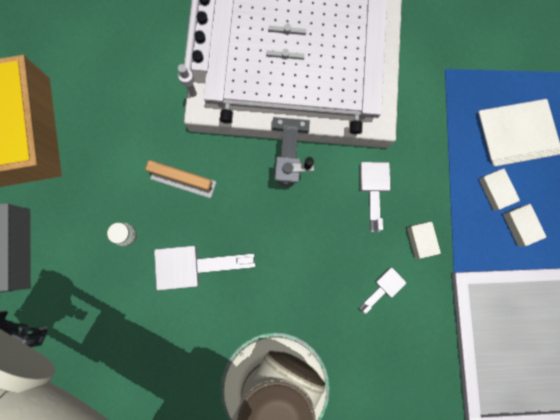

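The pictures show three block look-alikes in the top view: a large one at (176,268), a medium one at (376,177) and a small one at (391,283). The leg with its crank is at (288,168), with the handle at (309,163). The medium one should be the pad, so I'll measure it.

```bash
cat > h.py <<'E'
import numpy as np, cv2
from scipy.spatial.transform import Rotation as R
from plant import *
from plant import r, snapshot, get_calibration, ticket, recognise, silhouettes, spot_point
def cam(n):
    c=get_calibration(n); f=210/np.tan(np.radians(c['vertical_fov']/2))
    return f,c['cx'],c['cy'],np.array(c['xyz']),R.from_euler('xyz',c['orientation']).as_matrix()
def ray_z(n,uv,z):
    f,cx,cy,p,M=cam(n); d=M@np.array([(uv[0]-cx)/f,(uv[1]-cy)/f,1]); return p+d*(z-p[2])/d[2]
def cloud(n,D):
    f,cx,cy,p,M=cam(n); v,u=np.mgrid[0:420,0:560]
    P=np.stack([(u-cx)/f*D,(v-cy)/f*D,D],-1); W=P@M.T+p; W[D<=0]=np.nan; return W
def proj(n,X):
    f,cx,cy,p,M=cam(n); q=M.T@(np.array(X)-p); return np.array([cx+f*q[0]/q[2],cy+f*q[1]/q[2]])
def fit2(obs):
    # triangulate from [(cam,uv)]
    A=np.zeros((3,3));b=np.zeros(3)
    for n,uv in obs:
        f,cx,cy,p,M=cam(n); d=M@np.array([(uv[0]-cx)/f,(uv[1]-cy)/f,1]);d/=np.linalg.norm(d)
        Q=np.eye(3)-np.outer(d,d);A+=Q;b+=Q@p
    return np.linalg.solve(A,b)
E
python3 - <<'E'
from h import *
Z={'foot_spot':0,'collar':.098,'crank_axis':.182,'pad_top':.025,'pad_lug':.04,'printer':0}
for n in('top','side'):
    for k in Z:
        for o in spot_point(k,n)[:4]:
            print(n,k,round(o['score'],2),np.round(o['location'],1),np.round(ray_z(n,o['location'],Z[k]),4))
    for o in recognise('crank',n)[:2]: print(n,'crank',o['score'],o['location'])
    W=cloud(n,np.load(n+'0.npy'))
    for k in('pad','crank'):
      for i,o in enumerate(silhouettes(k,n)[:4]):
        m=o['mask']; w=W[m]; print(n,'sil',k,round(o['score'],2),o['location'],m.sum(),np.nanpercentile(w,[2,98],axis=0).round(3).tolist())
print(r.get_state()['t'])
E
```

```text
top collar 0.88 [286.7 173.6] [ 0.5682 -0.0224  0.098 ]
top crank_axis 0.7 [288.4 163.2] [ 0.5744 -0.0233  0.182 ]
top pad_top 0.79 [390.8 282.5] [ 0.2849 -0.3138  0.025 ]
top pad_top 0.76 [376.3 177.1] [ 0.5799 -0.2797  0.025 ]
top pad_lug 0.9 [376.9 224.9] [ 0.4417 -0.2748  0.04  ]
top pad_lug 0.75 [244.  260.2] [0.3408 0.0885 0.04  ]
top pad_lug 0.63 [368.6 309.3] [ 0.2138 -0.2477  0.04  ]
top pad_lug 0.45 [288.7 170.5] [ 0.5909 -0.0301  0.04  ]
top printer 0.93 [283.7 180.8] [ 0.57   -0.0176  0.    ]
top crank 0.71 [300.8, 164.6]
top sil pad 0.82 [385.7, 288.8] 719 [[0.21, -0.348, 0.001], [0.316, -0.236, 0.044]]
top sil pad 0.77 [371.5, 185.7] 1328 [[0.429, -0.315, -0.0], [0.619, -0.238, 0.06]]
top sil pad 0.77 [188.7, 267.9] 2531 [[0.267, 0.069, 0.0], [0.369, 0.324, 0.082]]
top sil pad 0.2 [119.4, 234.1] 525 [[0.38, 0.392, 0.002], [0.436, 0.445, 0.069]]
top sil crank 0.59 [300.0, 165.4] 275 [[0.56, -0.082, 0.143], [0.582, -0.015, 0.205]]
side foot_spot 0.89 [318.9 251.9] [ 0.564  -0.0239  0.    ]
side foot_spot 0.16 [378.6 372.6] [ 0.4017 -0.4032  0.    ]
side collar 0.87 [321.7
[... 393 characters left out ...]
 0.88 [304.  366.2] [ 0.2788 -0.3212  0.025 ]
side pad_lug 0.82 [352.8 309.1] [ 0.4511 -0.2742  0.04  ]
side pad_lug 0.7 [252.  350.5] [ 0.2107 -0.2422  0.04  ]
side pad_lug 0.56 [232.  247.3] [0.3481 0.0883 0.04  ]
side printer 0.84 [319.6 254.2] [ 0.5585 -0.0336  0.    ]
side printer 0.58 [323.6 192. ] [0.8167 0.2538 0.    ]
side crank 0.9 [337.2, 205.3]
side sil pad 0.87 [292.6, 364.1] 1440 [[0.206, -0.352, 0.001], [0.315, -0.24, 0.044]]
side sil pad 0.85 [205.2, 234.5] 1801 [[0.263, 0.063, 0.002], [0.37, 0.32, 0.081]]
side sil pad 0.73 [380.5, 301.9] 1800 [[0.429, -0.317, 0.0], [0.619, -0.239, 0.06]]
side sil crank 0.76 [337.0, 203.9] 366 [[0.56, -0.086, 0.084], [0.695, 0.04, 0.204]]
1.0
```

```bash
python3 - <<'E'
from h import *
print(R.from_euler('xyz',r.get_state()['ee_rot']).as_matrix().round(3))
for n in('top','side'):
    W=cloud(n,np.load(n+'0.npy')); X,Y,Z=W[...,0],W[...,1],W[...,2]
    def rect(m,lab):
        p=W[m]; 
        if len(p)<5: print(n,lab,len(p));return
        rc=cv2.minAreaRect((p[:,:2]*1000).astype(np.float32)); print(n,lab,len(p),np.round(rc[0],1),np.round(rc[1],1),round(rc[2],1),'mean',p.mean(0).round(4), 'zmax',np.percentile(p[:,2],95).round(4))
    B=(X>.4)&(X<.65)&(Y>-.34)&(Y<-.21)
    rect(B&(Z>.021)&(Z<.029)&(X>.5),'padtop'); rect(B&(Z>.05)&(Z<.066)&(X<.5),'lugtop')
    L=(X>.5)&(X<.66)&(Y>-.11)&(Y<.06)
    for a,b in((.0,.06),(.09,.112),(.112,.135),(.135,.148),(.148,.158),(.158,.19),(.19,.22)): rect(L&(Z>a)&(Z<b) if a>.05 else L&(Z>.03)&(Z<b)&(X<.62),f'leg{a}')
    E_=(Z>.075)&(Z<.09)&(X>.62)&(X<.75)
    p=W[E_]; print('base minx by y',[(y,np.nanmin(np.r_[p[abs(p[:,1]-y)<.01][:,0],9]).round(4)) for y in(-.25,-.2,-.15,-.1,.05,.1,.15,.2)])
E
python3 -c "
import cv2
for n,(x,y,w,h) in {'side':(270,160,160,180),'top':(240,110,170,130)}.items():
    i=cv2.imread(f'pics/{n}0.png')[y:y+h,x:x+w]; cv2.imwrite(f'pics/{n}0c.png',cv2.resize(i,None,fx=3.3,fy=3.3,interpolation=3))"
```

```text
[[-0.    -0.939  0.344]
 [-0.     0.344  0.939]
 [-1.     0.    -0.   ]]
top padtop 725 [ 582.  -277.9] [80.2 79.8] 0.0 mean [ 0.5819 -0.2777  0.0249] zmax 0.0281
top lugtop 59 [ 442.3 -278.1] [12.4 27.7] 89.8 mean [ 0.4421 -0.2776  0.0595] zmax 0.0632
top leg0.0 32 [548.  -20.6] [47.2 11.4] 83.4 mean [ 0.5467 -0.0203  0.0503] zmax 0.0551
top leg0.09 322 [600.3 -18.9] [ 51.2 123.7] 84.6 mean [ 0.6217 -0.0259  0.108 ] zmax 0.1113
top leg0.112 377 [597.5 -24.7] [ 61.8 116.4] 86.4 mean [ 0.5697 -0.0198  0.1313] zmax 0.1346
top leg0.135 176 [570.4 -40.6] [93.2 55.7] 85.2 mean [ 0.5705 -0.0371  0.1427] zmax 0.1476
top leg0.148 108 [571.3 -49. ] [25.8 75.9] 1.2 mean [ 0.572  -0.0376  0.15  ] zmax 0.153
top leg0.158 30 [568.5 -70.7] [20.2  7.1] 73.0 mean [ 0.5676 -0.0703  0.1743] zmax 0.188
top leg0.19 69 [574.9 -73.3] [19.3 20.1] 28.5 mean [ 0.5739 -0.0725  0.2019] zmax 0.2056
base minx by y [(-0.25, np.float64(0.6715)), (-0.2, np.float64(0.6736)), (-0.15, np.float64(0.6777)), (-0.1, np.float64(0.6806)), (0.05, np.float64(0.6913)), (0.1, np.float64(0.6951)), (0.15, np.float64(0.6984)), (0.
[... 376 characters left out ...]
max 0.1099
side leg0.112 245 [570.8 -24.1] [61.6 61.1] 85.4 mean [ 0.5542 -0.0305  0.1288] zmax 0.1345
side leg0.135 121 [571.1 -52.9] [31. 72.] 18.1 mean [ 0.569  -0.0549  0.1442] zmax 0.1475
side leg0.148 73 [575.1 -47.3] [25.7 75.8] 7.2 mean [ 0.572  -0.0429  0.1505] zmax 0.1565
side leg0.158 93 [571.9 -75.4] [12.8 21.6] 38.4 mean [ 0.571  -0.0772  0.1744] zmax 0.1877
side leg0.19 59 [574.4 -74.1] [17.7 18.7] 58.1 mean [ 0.5725 -0.0763  0.1988] zmax 0.2038
base minx by y [(-0.25, np.float64(0.6701)), (-0.2, np.float64(0.6744)), (-0.15, np.float64(0.6774)), (-0.1, np.float64(0.682)), (0.05, np.float64(0.71)), (0.1, np.float64(0.6943)), (0.15, np.float64(0.6993)), (0.2, np.float64(0.7012))]
```

View pics/side0c.png

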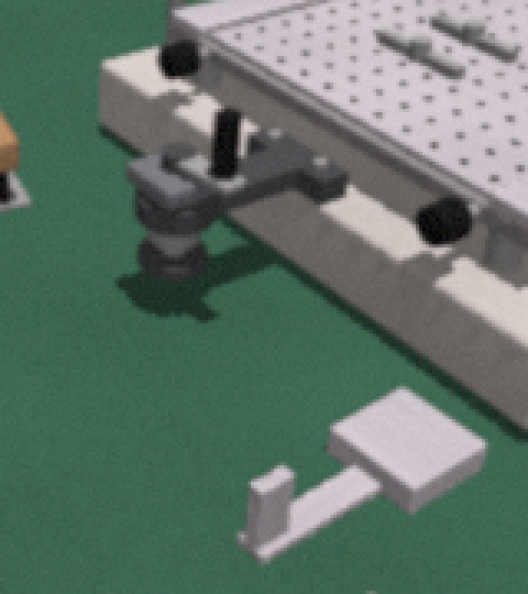

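View pics/top0c.png

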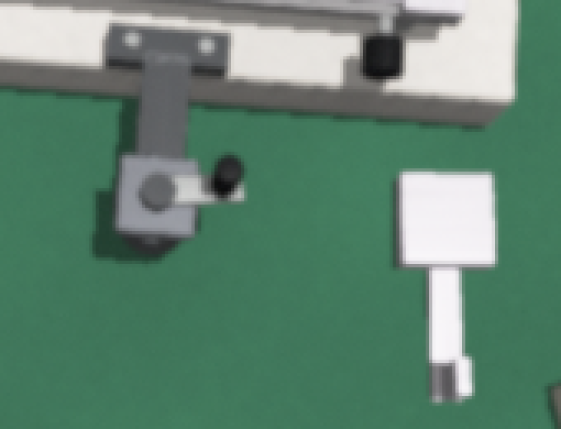

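The medium block measures 80 mm, with its centre near (0.582,-0.278) and its lug at (0.4425,-0.278). The leg axis is near (0.571,-0.024), and the printer's yaw is about -3.8°. I'll move above the lug with the jaws along world y.

>>> servo_tool([
  [0,0,-8.5,-11.4,-2],
  [0,0,-17.04,-22.8,-4.03],
  [0,0,-17.04,-22.8,-4.03],
  [0,0,-17.04,-22.8,-4.03],
  [0,0,-17.04,-22.8,-4.03],
  [0,0,-17.04,-22.8,-4.03],
  [0,0,-17.04,-22.8,-4.03],
  [0,0,-17.04,-22.8,-4.03],
  [0,0,-17.04,-22.8,-4.03],
  [0,0,-17.04,-22.8,-4.03],
], squeeze=60)

```text
t: 2.25
ee_pos: [0.3725, -0.0426, 0.2318]
ee_rot: [-1.842, 1.569, -0.271]
wrist_force: [1.0, -0.1, -0.3]
grip_width: 1.002
```

>>> servo_tool([
  [0,0,-2.2,-7.4,0],
  [0,1,-2.2,-7.4,0],
  [0,2,-2.2,-7.4,0],
  [0,3.2,-2.2,-7.4,0],
  [0,3.2,-2.2,-7.4,0],
  [0,3.2,-2.2,-7.4,0],
  [0,3.2,-2.2,-7.4,0],
])

```text
t: 3.12
ee_pos: [0.439, -0.2619, 0.137]
ee_rot: [-2.245, 1.569, -0.673]
wrist_force: [0.3, 0.2, 0.3]
grip_width: 0.994
```

Run:
```python
from h import *
s=r.get_state();print(s['t'],s['ee_pos'],s['q'],R.from_euler('xyz',s['ee_rot']).as_matrix().round(3))
```

```text
3.125 [ 0.4389938  -0.26187014  0.13697248] [-6.88695713e-01  6.83894374e-02  1.72201375e+00  3.33876963e-05
  1.34916282e+00 -2.26122736e+00] [[ 0.002 -1.    -0.002]
 [-0.001 -0.002  1.   ]
 [-1.    -0.002 -0.001]]
```

>>> servo_tool([
  [0,0,-0.12,-0.48,0],
  [0,1.8,-0.12,-0.48,0],
  [0,3.3,-0.12,-0.48,0],
  [0,3.75,-0.12,-0.48,0],
  [0,3.75,-0.12,-0.48,0],
  [0,3.75,-0.12,-0.48,0],
])

```text
t: 3.88
ee_pos: [0.4431, -0.2776, 0.0249]
ee_rot: [-2.311, 1.568, -0.739]
wrist_force: [0.2, -0.5, 0.2]
grip_width: 1.002
```

>>> servo_tool([
  [1,0.1,0,0,0],
  [1,0.1,0,0,0],
  [1,0.1,0,0,0],
  [1,0.1,0,0,0],
  [1,0.1,0,0,0],
  [1,0.1,0,0,0],
])

```text
t: 4.62
ee_pos: [0.4423, -0.277, 0.0201]
ee_rot: [-2.731, 1.57, -1.16]
wrist_force: [-1.9, -1.0, 5.5]
grip_width: 0.135
```

Run:
```python
from h import *
p,d=snapshot('side');cv2.imwrite('pics/s1.png',cv2.resize(p[200:380,270:450,::-1],None,fx=3.3,fy=3.3))
W=cloud('side',d);X,Y,Z=np.moveaxis(W,-1,0)
m=(X>.5)&(X<.65)&(Y>-.34)&(Y<-.21)&(Z>.021)&(Z<.029);print(cv2.minAreaRect((W[m][:,:2]*1000).astype(np.float32)))
s=r.get_state();print(s['t'],s['ee_pos'],s['wrist_force'],s['grip_width'])
```

```text
((582.3922729492188, -276.890869140625), (81.75775146484375, 81.7881851196289), 89.52088928222656)
4.675 [ 0.44222951 -0.2770386   0.02010917] [-1.79969216 -0.74040906  5.82821494] 0.1338427798653529
```

View pics/s1.png

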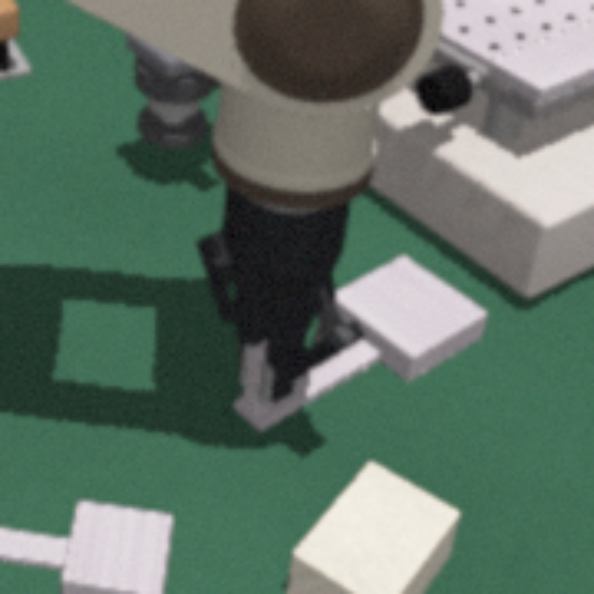

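>>> servo_tool([
  [1,-0.02,0.05,0.6,0],
  [1,-0.02,0.1,1.5,0],
  [1,-0.02,0.15,2.5,0],
  [1,-0.02,0.2,3.5,0],
  [1,-0.02,0.25,4.5,0],
  [1,-0.02,0.3,5.5,0],
  [1,-0.02,0.35,6.5,0],
  [1,-0.02,0.37,7.4,0],
  [1,-0.02,0.37,8.1,0],
  [1,-0.02,0.37,8.4,0],
])

```text
t: 5.92
ee_pos: [0.4305, -0.0239, 0.0203]
ee_rot: [1.818, 1.57, -2.893]
wrist_force: [0.5, -2.3, -1.9]
grip_width: 0.13
```

>>> servo_tool([
  [1,0,0,0,0],
  [1,0,0,0,0],
])

```text
t: 6.18
ee_pos: [0.4306, -0.0251, 0.0203]
ee_rot: [1.28, 1.57, 2.852]
wrist_force: [-0.7, 2.8, -2.2]
grip_width: 0.135
```

Run:
```python
from h import *
for n in('side','top'):
    p,d=snapshot(n);cv2.imwrite(f'pics/{n}2.png',p[...,::-1])
    W=cloud(n,d);X,Y,Z=np.moveaxis(W,-1,0)
    m=(X>.5)&(X<.65)&(Y>-.09)&(Y<.04)&(Z>.018)&(Z<.031);print(n,m.sum(),cv2.minAreaRect((W[m][:,:2]*1000).astype(np.float32)), np.percentile(W[m],[1,99],axis=0))
    if n=='side':
        v,u=np.where(m); i=p[160:330,250:420,::-1].copy(); cv2.imwrite('pics/s2.png',cv2.resize(i,None,fx=3.4,fy=3.4)) 
s=r.get_state();print(s['t'],s['ee_pos'],s['ee_rot'],s['wrist_force'],s['grip_width'])
```

```text
side 369 ((570.3289184570312, -23.85873794555664), (79.90190124511719, 81.74026489257812), 0.8057764768600464) [[ 0.53075818 -0.06447014  0.01836016]
 [ 0.60933525  0.01500461  0.02724884]]
top 89 ((577.1067504882812, -24.56948471069336), (89.69180297851562, 47.77901077270508), 76.57876586914062) [[ 0.54478932 -0.06298881  0.01926406]
 [ 0.6091382   0.01386464  0.02951205]]
6.275 [ 0.43073487 -0.02523847  0.02034538] [1.25820095 1.57037753 2.8295055 ] [-0.978671    2.49493582 -2.13962057] 0.13417329106481518
```

View pics/s2.png

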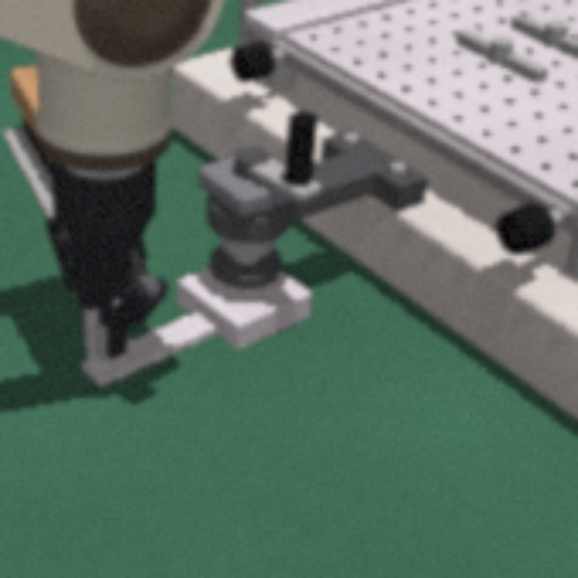

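View pics/top2.png

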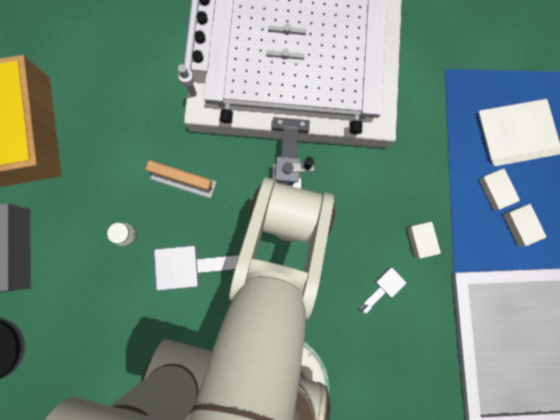

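Side view: the block's top centre is about (0.570,-0.024), directly below the foot at crop (245,262), and the lug is gripped at crop (105,345). Next I'll check the leg axis by fitting circles to the depth points of the foot and collar.

Run:
```python
from h import *
from scipy.optimize import least_squares
for n in('side','top'):
    W=cloud(n,np.load(n+'0.npy'));X,Y,Z=np.moveaxis(W,-1,0)
    for a,b,rad in((.030,.053,.03),(.088,.104,.034)):
        m=(X>.52)&(X<.60)&(Y>-.07)&(Y<.03)&(Z>a)&(Z<b); P=W[m]
        # side surface points only
        if len(P)<20: continue
        f=least_squares(lambda c:np.hypot(P[:,0]-c[0],P[:,1]-c[1])-rad,[.571,-.024],loss='soft_l1',f_scale=.002)
        print(n,a,len(P),f.x.round(4),np.abs(f.fun).mean().round(4),'z range',np.percentile(P[:,2],[1,50,99]).round(4))
    m=(X>.52)&(X<.605)&(Y>-.07)&(Y<.03)&(Z>.120)&(Z<.142); print(n,'gearbox',cv2.minAreaRect((W[m][:,:2]*1000).astype(np.float32)),np.percentile(Z[m],[5,50,95]))
```

```text
side 0.03 136 [ 0.5744 -0.0201] 0.0044 z range [0.0417 0.0509 0.0529]
side 0.088 122 [ 0.573  -0.0213] 0.0012 z range [0.0887 0.0966 0.1035]
side gearbox ((561.57470703125, -28.056930541992188), (69.72766876220703, 64.14579010009766), 62.2258186340332) [0.12071194 0.13202276 0.13672468]
top 0.03 22 [ 0.5728 -0.0237] 0.0007 z range [0.0422 0.0491 0.0522]
top gearbox ((571.5534057617188, -28.667011260986328), (72.8866195678711, 63.35797119140625), 86.15845489501953) [0.12840404 0.1328742  0.13647809]
```

>>> servo_tool([
  [1,0,-0.06,0.05,0],
  [1,0,-0.06,0.05,0],
  [0,0,-0.06,0.05,0],
  [0,0,-0.06,0.05,0],
  [0,0,-0.06,0.05,0],
  [0,0,-0.06,0.05,0],
])

```text
t: 7.02
ee_pos: [0.4327, -0.0234, 0.0205]
ee_rot: [-2.346, 1.571, -0.774]
wrist_force: [-0.2, -0.1, -0.1]
grip_width: 0.966
```

>>> servo_tool([
  [0,-1,0,0,0],
  [0,-2.8,0,0,0],
  [0,-4.6,0,0,0],
  [0,-6.4,0,0,0],
  [0,-7.3,0,0,0],
  [0,-7.3,0,0,0],
  [0,-7.3,0,0,0],
])

```text
t: 7.9
ee_pos: [0.4324, -0.0233, 0.2386]
ee_rot: [1.414, 1.57, 2.986]
wrist_force: [-0.7, -0.1, 0.2]
grip_width: 0.994
```

Run:
```python
from h import *
for n in('side',):
    p,d=snapshot(n);cv2.imwrite('pics/s3.png',cv2.resize(p[130:330,220:420,::-1],None,fx=2.9,fy=2.9))
    W=cloud(n,d);X,Y,Z=np.moveaxis(W,-1,0)
    m=(X>.5)&(X<.65)&(Y>-.09)&(Y<.04)&(Z>.018)&(Z<.031);print(n,m.sum(),cv2.minAreaRect((W[m][:,:2]*1000).astype(np.float32)))
s=r.get_state();print(s['t'],s['ee_pos'],s['ee_rot'],s['wrist_force'],s['grip_width'],s['q'])
print(R.from_euler('xyz',s['ee_rot']).as_matrix().round(3))
```

```text
side 356 ((573.2044067382812, -24.97026824951172), (81.18434143066406, 80.8883056640625), 89.50045013427734)
7.95 [ 0.43227576 -0.02328388  0.23832563] [1.42035096 1.56908529 2.99202513] [-0.25297783  0.41000142  0.17640931] 0.995142103446418 [-2.32056002e-01 -1.52789004e-01  1.72620582e+00 -1.40980624e-04
  1.56988105e+00 -1.80372992e+00]
[[-0.002 -1.    -0.001]
 [ 0.    -0.001  1.   ]
 [-1.     0.002  0.   ]]
```

View pics/s3.png

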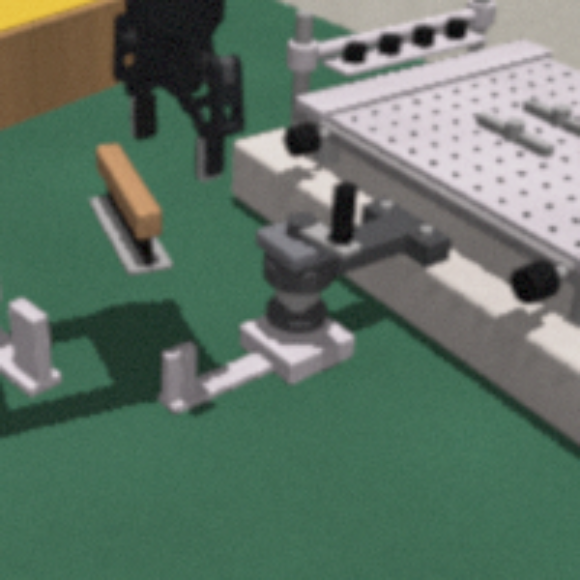

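>>> servo_tool([
  [0,0,-1.6,-0.6,0],
  [0,0,-3.2,-1.1,0],
  [0,0,-4.72,-1.68,0],
  [0,0,-4.72,-1.68,0],
  [0,0,-4.72,-1.68,0],
  [0,1,-4.72,-1.68,0],
  [0,2,-4.72,-1.68,0],
  [0,2.4,-4.72,-1.68,0],
  [0,2.4,-4.72,-1.68,0],
  [0,2.4,-4.72,-1.68,0],
])

```text
t: 9.2
ee_pos: [0.5746, -0.0737, 0.1688]
ee_rot: [-1.888, 1.569, -0.316]
wrist_force: [-0.2, 0.1, 0.5]
grip_width: 1.0
```

Run:
```python
from h import *
s=r.get_state();print(s['t'],s['ee_pos'],s['wrist_force'],s['grip_width'])
for n in('side','top'):
    p,d=snapshot(n);cv2.imwrite(f'pics/{n}4.png',cv2.resize(p[110:270,240:420,::-1],None,fx=3.2,fy=3.2))
```

```text
9.2 [ 0.57460646 -0.0736641   0.16883209] [-0.21267801  0.0899925   0.49199639] 1.000023935579422
```

View pics/side4.png

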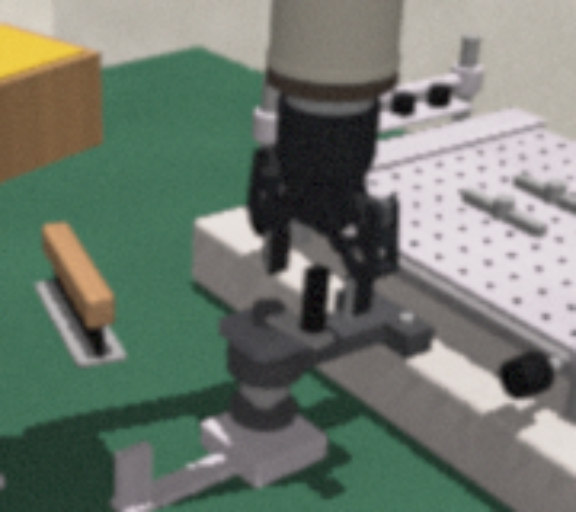

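The handle, at crop (315,300), stands between the open fingers. I'll close on it.

>>> servo_tool([
  [1,0,0,0,0],
  [1,0,0,0,0],
  [1,0,0,0,0],
  [1,0,0,0,0],
  [1,0,0,0,0],
  [1,0,0,0,0],
], squeeze=50)

```text
t: 10.05
ee_pos: [0.5743, -0.0731, 0.1677]
ee_rot: [-0.159, 1.57, 1.413]
wrist_force: [-0.1, 5.9, 3.9]
grip_width: 0.24
```

Run:
```python
from h import *
for k in range(2):
    s=r.get_state();print(s['t'],s['ee_pos'],s['wrist_force'],s['grip_width']*85)
# circle about axis
A=np.array([.572,-.0235]); h=s['ee_pos'][:2]; v=h-A; print('rad',np.hypot(*v),'ang',np.degrees(np.arctan2(v[1],v[0])))
```

```text
10.05 [ 0.57433192 -0.07305828  0.16770964] [-0.13265377  5.88419146  3.85014878] 20.44009422508591
10.05 [ 0.57433192 -0.07305828  0.16770964] [-0.13265377  5.88419146  3.85014878] 20.44009422508591
rad 0.04961311525559027 ang -87.30598984406866
```

```bash
cat > c.py <<'E'
from h import *
import sys
A=np.array([.572,-.023]); 
def P(t): return A+.05*np.array([np.cos(np.radians(t)),np.sin(np.radians(t))])
def rows(c0,t0,step,n):
    out=[]
    for i in range(1,n+1):
        d=(P(t0-step*i)-c0)/.03; out.append([1,0,round(-d[0],2)+0.,round(d[1],2)+0.,0])
    print(out); l=out[-1]; print('cmd end',c0+.03*np.array([-l[2],l[3]]),'theta',t0-step*n)
def st():
    s=r.get_state(); p=s['ee_pos'][:2]; v=p-A; rad=np.hypot(*v); e=v/rad; t=np.array([e[1],-e[0]]) # clockwise tangent
    F=s['wrist_force'][:2]; print('t',s['t'],'pos',s['ee_pos'].round(4),'rad',rad.round(4),'th',np.degrees(np.arctan2(v[1],v[0])).round(1),'push',-(F@t).round(2),'Frad',(F@e).round(2),'Fz',s['wrist_force'][2].round(1),'grip',s['grip_width'])
E
python3 -c "
from c import *
st(); rows(np.array([.5746,-.0737]),-87.3,10,10)"
```

```text
t 10.05 pos [ 0.5743 -0.0731  0.1677] rad 0.0501 th -87.3 push 0.14 Frad -5.88 Fz 3.9 grip 0.2404716967657166
[[1, 0, np.float64(0.3), np.float64(0.04), 0], [1, 0, np.float64(0.58), np.float64(0.1), 0], [1, 0, np.float64(0.85), np.float64(0.21), 0], [1, 0, np.float64(1.1), np.float64(0.36), 0], [1, 0, np.float64(1.31), np.float64(0.56), 0], [1, 0, np.float64(1.49), np.float64(0.79), 0], [1, 0, np.float64(1.62), np.float64(1.05), 0], [1, 0, np.float64(1.71), np.float64(1.32), 0], [1, 0, np.float64(1.75), np.float64(1.61), 0], [1, 0, np.float64(1.74), np.float64(1.9), 0]]
cmd end [ 0.5224 -0.0167] theta -187.3
```

>>> servo_tool([
  [1,0,0.3,0.04,0],
  [1,0,0.58,0.1,0],
  [1,0,0.85,0.21,0],
  [1,0,1.1,0.36,0],
])

```text
t: 10.55
ee_pos: [0.5417, -0.0637, 0.1678]
ee_rot: [-2.37, 1.568, -0.799]
wrist_force: [6.9, -4.9, -0.4]
grip_width: 0.241
```

```bash
python3 -c "
from c import *
st(); rows(np.array([.5746-.033,-.0737+.0108]),-127.3,10,6)"
```

```text
t 10.55 pos [ 0.5417 -0.0637  0.1678] rad 0.0507 th -126.7 push 8.45 Frad -0.24 Fz -0.4 grip 0.2410695641277412
[[1, 0, np.float64(0.21), np.float64(0.2), 0], [1, 0, np.float64(0.39), np.float64(0.43), 0], [1, 0, np.float64(0.52), np.float64(0.69), 0], [1, 0, np.float64(0.61), np.float64(0.96), 0], [1, 0, np.float64(0.65), np.float64(1.25), 0], [1, 0, np.float64(0.64), np.float64(1.54), 0]]
cmd end [ 0.5224 -0.0167] theta -187.3
```

Free push is 8.45 N with almost no radial force, so I'll keep going.

>>> servo_tool([
  [1,0,0.21,0.2,0],
  [1,0,0.39,0.43,0],
  [1,0,0.52,0.69,0],
  [1,0,0.61,0.96,0],
  [1,0,0.65,1.25,0],
  [1,0,0.64,1.54,0],
])

```text
t: 11.3
ee_pos: [0.5212, -0.0173, 0.1677]
ee_rot: [2.42, 1.568, -2.292]
wrist_force: [-7.4, -6.9, 5.9]
grip_width: 0.24
```

```bash
python3 -c "
from c import *
st(); rows(np.array([.5224,-.0167]),-187.3,10,6)"
```

```text
t 11.3 pos [ 0.5212 -0.0173  0.1677] rad 0.0511 th 173.6 push 7.71 Frad 6.56 Fz 5.9 grip 0.2400558743401252
[[1, 0, np.float64(-0.06), np.float64(0.29), 0], [1, 0, np.float64(-0.17), np.float64(0.55), 0], [1, 0, np.float64(-0.33), np.float64(0.8), 0], [1, 0, np.float64(-0.52), np.float64(1.01), 0], [1, 0, np.float64(-0.75), np.float64(1.19), 0], [1, 0, np.float64(-1.01), np.float64(1.33), 0]]
cmd end [0.5527 0.0232] theta -247.3
```

```bash
sed -i 's/A=np.array.*/A=np.array([.571,-.0228])/' c.py; python3 -c "
from c import *
st(); rows(np.array([.5224,-.0167]),-187.3,10,6)"
```

```text
t 11.3 pos [ 0.5212 -0.0173  0.1677] rad 0.0501 th 173.7 push 7.7 Frad 6.58 Fz 5.9 grip 0.2400558743401252
[[1, 0, np.float64(-0.03), np.float64(0.29), 0], [1, 0, np.float64(-0.14), np.float64(0.56), 0], [1, 0, np.float64(-0.29), np.float64(0.81), 0], [1, 0, np.float64(-0.49), np.float64(1.02), 0], [1, 0, np.float64(-0.72), np.float64(1.2), 0], [1, 0, np.float64(-0.98), np.float64(1.33), 0]]
cmd end [0.5518 0.0232] theta -247.3
```

>>> servo_tool([
  [1,0,-0.03,0.29,0],
  [1,0,-0.14,0.56,0],
  [1,0,-0.29,0.81,0],
  [1,0,-0.49,1.02,0],
  [1,0,-0.72,1.2,0],
  [1,0,-0.98,1.33,0],
])

```text
t: 12.05
ee_pos: [0.5511, 0.0231, 0.1677]
ee_rot: [2.224, 1.569, -2.487]
wrist_force: [-6.9, -4.5, 5.0]
grip_width: 0.24
```

```bash
python3 -c "
from c import *
st(); rows(np.array([.5518,.0232]),-247.3,10,5)"
```

```text
t 12.05 pos [0.5511 0.0231 0.1677] rad 0.05 th 113.4 push 8.14 Frad -1.37 Fz 5.0 grip 0.239855474383469
[[1, 0, np.float64(-0.27), np.float64(0.09), 0], [1, 0, np.float64(-0.56), np.float64(0.13), 0], [1, 0, np.float64(-0.85), np.float64(0.12), 0], [1, 0, np.float64(-1.14), np.float64(0.06), 0], [1, 0, np.float64(-1.4), np.float64(-0.05), 0]]
cmd end [0.5938 0.0217] theta -297.3
```

>>> servo_tool([
  [1,0,-0.27,0.09,0],
  [1,0,-0.56,0.13,0],
  [1,0,-0.85,0.12,0],
  [1,0,-1.14,0.06,0],
  [1,0,-1.4,-0.05,0],
])

```text
t: 12.68
ee_pos: [0.5931, 0.0219, 0.1677]
ee_rot: [1.544, 1.57, 3.116]
wrist_force: [-7.9, 0.2, 6.1]
grip_width: 0.246
```

```bash
python3 -c "
from c import *
st(); rows(np.array([.5938,.0217]),-297.3,10,5)"
```

```text
t 12.675 pos [0.5931 0.0219 0.1677] rad 0.0498 th 63.6 push 7.14 Frad -3.31 Fz 6.1 grip 0.24559739576575443
[[1, 0, np.float64(-0.25), np.float64(-0.16), 0], [1, 0, np.float64(-0.46), np.float64(-0.35), 0], [1, 0, np.float64(-0.64), np.float64(-0.58), 0], [1, 0, np.float64(-0.78), np.float64(-0.84), 0], [1, 0, np.float64(-0.87), np.float64(-1.12), 0]]
cmd end [ 0.6199 -0.0119] theta -347.3
```

>>> servo_tool([
  [1,0,-0.25,-0.16,0],
  [1,0,-0.46,-0.35,0],
  [1,0,-0.64,-0.58,0],
  [1,0,-0.78,-0.84,0],
  [1,0,-0.87,-1.12,0],
])

```text
t: 13.3
ee_pos: [0.6194, -0.011, 0.1677]
ee_rot: [0.324, 1.569, 1.896]
wrist_force: [-5.7, 7.9, 5.9]
grip_width: 0.24
```

```bash
python3 -c "
from c import *
st(); rows(np.array([.6199,-.0119]),-347.3,10,5)"
```

```text
t 13.3 pos [ 0.6194 -0.011   0.1677] rad 0.0498 th 13.7 push 9.02 Frad -3.67 Fz 5.9 grip 0.24007218413397352
[[1, 0, np.float64(-0.03), np.float64(-0.28), 0], [1, 0, np.float64(-0.02), np.float64(-0.58), 0], [1, 0, np.float64(0.04), np.float64(-0.86), 0], [1, 0, np.float64(0.15), np.float64(-1.13), 0], [1, 0, np.float64(0.3), np.float64(-1.37), 0]]
cmd end [ 0.6109 -0.053 ] theta -397.3
```

>>> servo_tool([
  [1,0,-0.03,-0.28,0],
  [1,0,-0.02,-0.58,0],
  [1,0,0.04,-0.86,0],
])

```text
t: 13.68
ee_pos: [0.6189, -0.0365, 0.1678]
ee_rot: [-0.563, 1.568, 1.01]
wrist_force: [3.1, 12.7, 2.5]
grip_width: 0.245
```

```bash
python3 -c "
from c import *
st(); rows(np.array([.6199-.0012,-.0119-.0258]),-377.3,10,5)
p,d=snapshot('side');cv2.imwrite('pics/s5.png',cv2.resize(p[150:300,260:400,::-1],None,fx=4,fy=4))
st()"
```

```text
t 13.675 pos [ 0.6189 -0.0365  0.1678] rad 0.0498 th -16.0 push 13.04 Frad -0.54 Fz 2.5 grip 0.24483980194547383
[[1, 0, np.float64(0.11), np.float64(-0.27), 0], [1, 0, np.float64(0.26), np.float64(-0.51), 0], [1, 0, np.float64(0.46), np.float64(-0.73), 0], [1, 0, np.float64(0.69), np.float64(-0.91), 0], [1, 0, np.float64(0.95), np.float64(-1.04), 0]]
cmd end [ 0.5902 -0.0689] theta -427.3
t 13.725 pos [ 0.6186 -0.0374  0.1677] rad 0.0498 th -17.0 push 10.08 Frad -0.88 Fz 2.0 grip 0.2454708722569025
```

View pics/s5.png

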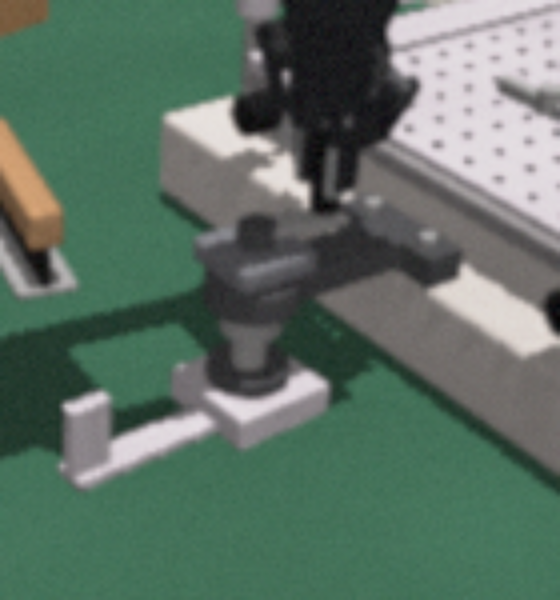

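>>> servo_tool([
  [1,0,0,0,0],
  [1,0,0,0,0],
  [1,0,0,0,0],
  [1,0,0,0,0],
])

```text
t: 14.22
ee_pos: [0.6186, -0.0372, 0.1677]
ee_rot: [-1.126, 1.57, 0.446]
wrist_force: [1.9, 5.6, 3.2]
grip_width: 0.245
```

```bash
python3 -c "
from c import *
st(); print(r.get_state()['wrist_force'])
for i in range(4): snapshot('side'); st()
"
```

```text
t 14.225 pos [ 0.6186 -0.0372  0.1677] rad 0.0498 th -16.8 push 5.93 Frad 0.23 Fz 3.2 grip 0.24512075755362603
[1.9341991  5.60632549 3.20828753]
t 14.275 pos [ 0.6186 -0.0372  0.1677] rad 0.0498 th -16.9 push 5.38 Frad 0.74 Fz 3.2 grip 0.2410326164413494
t 14.325 pos [ 0.6187 -0.0373  0.1678] rad 0.0498 th -16.9 push 5.61 Frad 0.26 Fz 3.2 grip 0.24161330195589684
t 14.375 pos [ 0.6186 -0.0372  0.1678] rad 0.0498 th -16.9 push 4.25 Frad 0.76 Fz 4.4 grip 0.24033902630576842
t 14.425 pos [ 0.6186 -0.0372  0.1677] rad 0.0498 th -16.9 push 4.8 Frad 0.78 Fz 3.8 grip 0.2397664619751897
```

>>> servo_tool([
  [1,0,0,0,0],
  [1,0,0,0,0],
  [1,0,0,0,0],
  [1,0,0,0,0],
  [1,0,0,0,0],
  [1,0,0,0,0],
  [1,0,0,0,0],
  [1,0,0,0,0],
])

```text
t: 15.42
ee_pos: [0.6186, -0.0372, 0.1678]
ee_rot: [-1.163, 1.57, 0.409]
wrist_force: [2.6, 4.7, 4.0]
grip_width: 0.246
```

```bash
python3 -c "
from c import *
st()
for i in range(5): snapshot('side'); st()
"
```

```text
t 15.425 pos [ 0.6186 -0.0372  0.1678] rad 0.0498 th -16.8 push 5.27 Frad 1.15 Fz 4.0 grip 0.24618636006188266
t 15.475 pos [ 0.6186 -0.0372  0.1677] rad 0.0497 th -16.8 push 5.35 Frad -0.69 Fz 3.4 grip 0.24147461896298997
t 15.525 pos [ 0.6187 -0.0372  0.1678] rad 0.0498 th -16.8 push 4.86 Frad 1.29 Fz 3.3 grip 0.24305272375779635
t 15.575 pos [ 0.6186 -0.0372  0.1677] rad 0.0498 th -16.9 push 4.83 Frad 0.69 Fz 4.3 grip 0.24252114154868262
t 15.625 pos [ 0.6187 -0.0372  0.1678] rad 0.0498 th -16.9 push 5.3 Frad 1.37 Fz 4.1 grip 0.24383929017535816
t 15.675 pos [ 0.6186 -0.0372  0.1677] rad 0.0498 th -16.9 push 4.65 Frad 0.02 Fz 3.4 grip 0.23917893898215054
```

The push settles at about 5.0 N when paused, and the last moving reading was 13.0 N against about 7.9 N free. The two agree on roughly +5 N, so I'll let go and lift straight up.

>>> servo_tool([
  [0,0,0,0,0],
  [0,0,0,0,0],
  [0,0,0,0,0],
  [0,0,0,0,0],
  [0,0,0,0,0],
  [0,-0.7,0,0,0],
  [0,-2,0,0,0],
  [0,-3.2,0,0,0],
  [0,-3.6,0,0,0],
  [0,-3.6,0,0,0],
])

```text
t: 16.92
ee_pos: [0.6185, -0.0377, 0.2755]
ee_rot: [-2.059, 1.57, -0.487]
wrist_force: [0.1, -0.5, -0.4]
grip_width: 1.001
```

>>> servo_tool([
  [0,0,1.5,0,0],
  [0,0,3,0,0],
  [0,0,4.5,0,0],
  [0,0,6,0,0],
  [0,0,6.5,0,0],
  [0,0,6.5,0,0],
])

```text
t: 17.68
ee_pos: [0.4231, -0.0378, 0.275]
ee_rot: [2.71, 1.571, -2.002]
wrist_force: [0.4, 0.6, -0.1]
grip_width: 0.997
```

Run:
```python
from c import *
st()
for n in('side','top'):
    p,d=snapshot(n);cv2.imwrite(f'pics/{n}6.png',p[...,::-1])
    W=cloud(n,d);X,Y,Z=np.moveaxis(W,-1,0)
    m=(X>.5)&(X<.65)&(Y>-.09)&(Y<.04)&(Z>.018)&(Z<.031);print(n,m.sum(),cv2.minAreaRect((W[m][:,:2]*1000).astype(np.float32)))
    m=(X>.5)&(X<.66)&(Y>-.11)&(Y<.06)&(Z>.185)&(Z<.215)
    if m.sum()>5:
        c=np.nanmean(W[m],0); v=c[:2]-A; print('handle',m.sum(),c.round(4),'rad',np.hypot(*v),'th',np.degrees(np.arctan2(v[1],v[0])))
    if n=='side': cv2.imwrite('pics/s6.png',cv2.resize(p[150:300,260:400,::-1],None,fx=4,fy=4))
```

```text
t 17.675 pos [ 0.4231 -0.0378  0.275 ] rad 0.1487 th -174.2 push -0.54 Frad -0.46 Fz -0.1 grip 0.9974331039122958
side 299 ((572.871337890625, -24.508338928222656), (81.0451889038086, 81.96747589111328), 89.7066421508789)
handle 71 [ 0.617  -0.0401  0.1965] rad 0.049175199456807546 th -20.638901955432754
top 0 ((0.0, 0.0), (0.0, 0.0), 0.0)
handle 72 [ 0.6179 -0.0369  0.2007] rad 0.048968925352401424 th -16.681910735065518
```

View pics/s6.png

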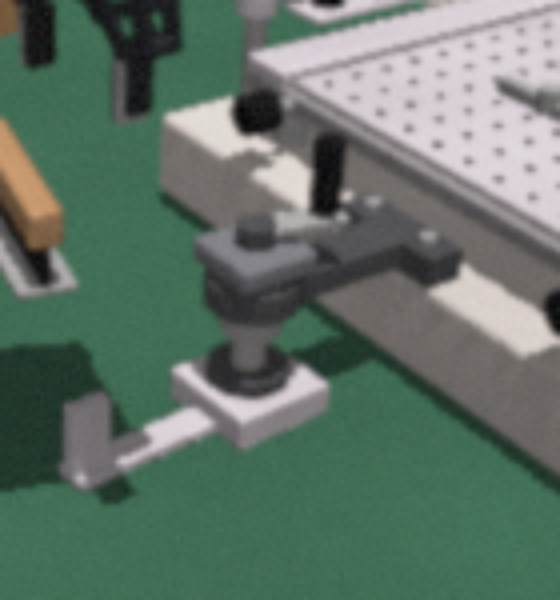

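View pics/side6.png

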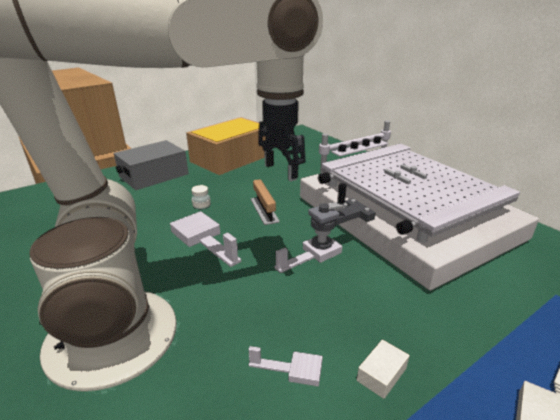

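The handle stayed at -17°, the foot stands centred on the block, and the gripper is clear of everything. I'm handing the job in.

```bash
python3 -c "
from h import *
print(ticket.job_done(), r.get_state()['t'])"
```

```text
the job is handed in; nothing more can be done
the job is handed in; nothing more can be done
```

The middle-sized block (80 mm) is under the foot, and the leg is cranked down onto it with about 5 N extra push. I let go of both the block and the crank, and handed the job in with about 18 s on the clock.

- **Block:** I slid it by its lug and released it. In the last side picture its centre is at (0.573, -0.0245). The leg axis came out at (0.571 to 0.572, -0.023), so it is centred to about 2 mm. The top camera could not confirm this because its view of the block was blocked.
- **Crank:** I turned it clockwise about 290°. Running free it took about 7.1 to 8.5 N, averaging 7.9 N. The last reading while turning was 13.0 N, which is about +5.1 N. After a pause of about 2 s the push settled at 4.7 to 5.4 N.
- **Final state:** After release the handle stayed where I left it. The top camera puts it at -16.7°, against -16.9° when I let go. The side camera said -20.6°, but it sees only one face of the handle. In the picture the foot is seated on the block, the bystanders I could see had not moved, and the gripper is clear.
- **One reading that fits less well:** The turning push rose from 9.0 to 13.0 N over the last 30°, faster than the stated 4.4 N per rad. I put that down to noise in single readings and relied on the paused value.

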